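# Hold the check cell in the photometer beam

### The arm

A 6-joint arm with a two-finger parallel gripper is mounted at the origin on a cart in front of the work surface, level with it; the furniture and walls round the work are solid. World frame = base frame: x ahead of the robot, y to its left, z up, the work surface at z = 0. Lengths are in m, angles in rad, forces in N, time in s.
With the tool pointing down it reaches from about 0.35 to 0.975 m from the base axis. Payload 17.4 kg.
Tool frame: the origin (TCP) lies between the finger pads; the fingertips stand 25 mm ahead of it and the grasp point (between the pads) lies 6 mm ahead of it (ctrl.tips_ahead is the distance from the TCP to the fingertips, in m); z points along the fingers, y is the line along which they close (so a half turn about z gives the same grasp; the last joint's range is limited). The gripper opens to 85 mm and grips with 20 to 120 N. Pads are 22 mm wide; open, the fingers measure 114 mm over their backs; the gripper's body (76 mm by 85 mm) begins 54 mm behind the grasp point. The pads swing forward as they close: fully open they stand 13 mm farther back than shut.
Start: joints at [1.142, 0.116, 1.442, -0, 1.584, -0.038], TCP at [0.257, 0.624, 0.256] pointing down, gripper open.
Joint ranges: [-2.83, 2.83], [-0.83, 2.19], [0.07, 2.5], [-1.14, 4.28], [0.01, 3], [-2.97, 2.97]. Speed limits (rad/s): [1.89, 1.89, 2.22, 3.14, 3.14, 3.14].

### API

Orientations are given as a rotation vector (axis times angle).
In Python, from bench import ctrl, optics gives the robot as it stands. The module is installed in compiled form; this text tells all that it offers.
- The arm moves only by the tool apply_moves, never from a script. Its argument "plan" is a list of rows, each an object with "travel": the shift along the tool's x, y, z in units of 40 mm (1.0 is 40 mm), a list of three; "roll": the turn about the tool's z in units of 5 degrees (1.0 is 5 degrees). In form: [{"travel": [tx, ty, tz], "roll": roll}, ...]. A call has exactly 5 rows; each row shifts and turns the commanded pose from where the row before left it, along the tool's axes as they then stand; what a row does not reach is not made up. A row lasts 1/8 s, in which the tool goes at most 62.5 mm and 10.7 degrees, less where a joint would pass 70% of its speed; a pose out of reach is approached as far as the arm can. A call is refused whole if a number of a shift passes 1 or a number of a turn 1, either way. A call with a gripper value outside its range is refused whole. "hand" is the opening, from 0 (shut) to 1 (fully open), set as the call begins (left out, the last holds). The fingers move at their own pace and stop on an object; the grip force is fixed at half the most. Time passes only in rows, so rows that do not move let the fingers close, or fill a call up. It gives the time, the measured TCP pose, the force, the opening and the grip force at its end, in the units of the state.
- ctrl.get_obs(): the state, without advancing time (a new reading comes with each control period).
- optics.read_camera(name): name is "side" or "top"; returns the picture (384x512x3 uint8, blue, green, red); there is no depth.
- optics.get_calibration(name): a dict with "intrinsics" (3x3 intrinsics, pixels), "k1" (the pictures are not rectified: a ray, as slopes to the right and down, at radius r is drawn at 1 + k1 r^2 times it, then the intrinsics apply), "rvec" (rotation vector, rad) and "tvec" (3), from world to camera coordinates, as OpenCV has them. Camera axes: x right, y down, z forward; pixel columns grow to the right and rows downward; lengths in m; the calibration is good to about 2 mm. A picture is of the moment at which its call begins. get_calibration takes no time and is no camera call.
- ctrl.close_job(): hands the job in; it is judged then, once.
The state is a dict: "t": time; "qpos": joint angles; "qd": joint speeds; "joint_torque": joint torques, N m; "tcp_pos": TCP position; "tcp_rot": TCP orientation; "force": force on the tool from outside, world axes, zero at the start; "torque": the same for the moment, N m; "opening": finger opening in m; "finger_force": force on a finger pad.
Only numpy, scipy, OpenCV 4.12 (cv2) and the standard library are available. Lean on these libraries where they do the work, as an engineer would, in place of code of your own. Each camera call takes 0.05 s, during which the arm holds its last target. There are 200 camera calls.

### The job

Check the photometer with its amber check cell: slide the dust cover of the measuring bay fully open, then take the amber cell out of the stand by its two frosted faces, never touching the clear windows with the fingers. Set it in the pocket of the spring lift in the bay, its windows facing the two lenses, press it gently down as far as the lift goes, and finish holding it there, still gripped by the frosted faces; the lift springs up out of the beam if it is let go. Leave the other two cells and everything else standing as they are.

Things in the scene. Friction and masses are not known exactly. Their poses are not given: they have to be found in the camera images.
- photometer: White photometer, fixed. Origin: on the table under the centre of its open bay; x away from the sloping key panel, y along the beam to the lamp head. Bay: y -30..30 mm (lens barrels 26 mm from centre), open at the top and both x ends, floor z 24 mm. Heads 66 mm tall, x -42..42 mm: lamp y 30..92, detector y -118..-30. Key panel x -90..-40 mm, up to 37 mm high. Beam at x 0, z 43 mm.
- dust_cover (a joint): Flat dark sliding cover, 62 x 76 x 4 mm, on top of the heads over the bay. 0 = shut, 0.072 m = fully open at its stop; it slides along -y of the photometer onto the detector head, with about 1 to 2 N of friction, and stays where it is left.
- cover_rib (a point): Centre of the black grip rib on the dust cover (moves with it), 83 mm above the table. The rib is 12 mm thick along the sliding direction (photometer y), 34 mm long along photometer x, and rises 17 mm above the cover's flat top; this point lies 9 mm above that top and 8 mm below the rib's top.
- cell_lift (a joint): Spring lift amid the bay, a dark steel block 30 x 40 mm (photometer x, y) with a pocket in its top. 0 = up, 0.012 m = pushed fully down to its stop; the spring needs about 2 N to start and 5 N at the stop and raises the lift again when released. With the lift down the windows of a cell stand in the beam.
- lift_floor (a point): Centre of the floor of the pocket in the lift (moves with it); 40 mm above the table when up. The pocket is 15.5 mm (photometer x) by 25.5 mm (photometer y) and 7 mm deep with a 2 mm chamfer at its mouth.
- cell_stand: Aluminium stand fixed to the table, 46 x 150 mm, top 24 mm above the table. Origin on the table under its centre; three pockets in a row along its y, 44 mm apart, 15.5 x 25.5 mm (x, y), 14 mm deep: the cells stand in them with their undersides 10 mm above the table, in any order.
- amber_cell: The amber check cell: solid glass cuvette 12.5 mm (x, between the two white frosted faces) x 22.5 mm (y, between the two clear amber windows) x 45 mm high, with a small orange cap (8 x 18 mm) to 51 mm; about 36 g. Origin at the centre of its underside, z up. Grip it along its own x; its upper half is free of the stand and of the lift. Both ways round (half a turn about z) fit equally.
- amber_windows: The amber cell's clear glass with its two windows (the narrow faces at +y and -y of the cell); same frame as amber_cell. Fingers must not touch it.
- amber_frost_front: The frosted face at -x of the amber cell (21.5 mm wide, 45 mm high); same frame as amber_cell.
- amber_frost_back: The frosted face at +x of the amber cell (21.5 mm wide, 45 mm high); same frame as amber_cell.
- green_cell: Another cell of the same size with green glass and green cap, in the stand; to be left alone.
- blue_cell: Another cell of the same size with blue glass and blue cap, in the stand; to be left alone.
- bottle_amber: Brown bottle with yellow cap, 48 mm across, 116 mm high, standing behind the photometer; origin at the centre of its underside; to be left alone.
- bottle_white: White bottle, 54 mm across, 124 mm high, standing behind the photometer; origin at the centre of its underside; to be left alone.
- wind_timer: White round timer with a green knob, 62 mm across, 42 mm high; origin at the centre of its underside; to be left alone.
- plaster_roll: Roll of plaster, 58 mm across, 25 mm high; origin at the centre of its underside; to be left alone.
- dryer_corner (a point): The lower near left corner of the big cream hand dryer on the wall, 0.345 m above the table; solid. From this corner the dryer reaches 0.17 m away in x (to the wall), 0.26 m to the right (-y) and far up: do not sweep the raised arm or wrist into it; from a start beside it, first draw back towards the base and to the left.

How it is judged:
On the way, in this order (a step that is already met when the one before it is completed fails the run):
1. the dust cover is slid fully open (value of joint dust_cover above 0.064 m), for 0.2 s.
2. the amber cell is lifted clear of the stand, gripped by both frosted faces (z of amber_cell in the frame of cell_stand above 0.028 m and contact force between the fingers and amber_frost_front above 3 N and contact force between the fingers and amber_frost_back above 3 N), for 0.2 s.
At the end, for the whole second after the job is handed in: Cover open past 60 of 72 mm; amber cell upright (5 degrees) on the floor of the lift pocket (4 mm of centre, 2.5 mm of floor), windows facing the lenses (8 degrees); lift held down at least 10 of 12 mm; both frosted faces gripped by the fingers; at rest (value of joint dust_cover above 0.06 m and value of joint cell_lift above 0.01 m and horizontal distance between amber_cell and lift_floor below 0.004 m and z of amber_cell in the frame of lift_floor below 0.0025 m and angle between amber_cell's own z axis and vertical below 0.09 rad and angle between the y axis of amber_cell and the y axis of photometer, either way round below 0.15 rad and contact force between the fingers and amber_frost_front above 3 N and contact force between the fingers and amber_frost_back above 3 N and linear speed of amber_cell below 0.02 m/s); the arm keeps its last pose, push and grip.
It fails at once if the fingers touch the amber cell's clear windows (contact force between the fingers and amber_windows above 0.5 N).
It fails at once if the amber cell is pressed hard into the photometer (contact force between amber_cell and photometer above 40 N).
It fails at once if another cell is disturbed (distance of any of green_cell, blue_cell from where it was at the start of the episode above 0.012 m).
It fails at once if a bystander is pushed or knocked over (distance of any of bottle_amber, bottle_white, wind_timer, plaster_roll from where it was at the start of the episode above 0.03 m).
It also fails if it takes over 45 s, if anything falls off the work surface, if the arm or the gripper's body presses on something with over 40 N, if the wrist force passes 120 N, or if a joint passes its speed limit or range.

## Working session

There is one attempt and no reset: what is moved stays moved. The work goes in short steps, Python scripts to look and compute and a tool call to move; the robot and the scene stay as the last step left them, time stands still between calls to the robot, and variables do not carry over. Pictures are saved under pics/ and viewed, at most 10 in all, crops included, and the job is handed in when it is done.

Besides the shell and the picture viewer there is one more tool, called after "Emit:" in YAML: its name, and indented under it one key for each argument. apply_moves: Moves the arm, as the interface text tells. Its arguments: {"type":"object","properties":{"plan":{"type":"array"},"hand":{"type":"number"}},"required":["plan"]}

```bash
mkdir -p pics; python3 - <<'E'
from bench import ctrl, optics
import cv2
for n in("side","top"):
    cv2.imwrite(f"pics/{n}0.png",optics.read_camera(n)); print(n,optics.get_calibration(n))
o=ctrl.get_obs();print(o,ctrl.tips_ahead)
E
```

```text
side {'intrinsics': array([[459.39347613,   0.        , 255.8091371 ],
       [  0.        , 459.39347613, 196.29409155],
       [  0.        ,   0.        ,   1.        ]]), 'k1': -0.19017218152735738, 'rvec': array([ 2.09971163, -0.07027175,  0.00893723]), 'tvec': array([-0.57015469,  0.21391241,  1.31239606])}
top {'intrinsics': array([[351.9001569 ,   0.        , 258.03379824],
       [  0.        , 351.9001569 , 192.11928708],
       [  0.        ,   0.        ,   1.        ]]), 'k1': -0.10914263554101178, 'rvec': array([ 2.14020162, -2.18004199,  0.15497734]), 'tvec': array([-0.00721447,  0.59243401,  1.05578699])}
{'t': 0.1, 'qpos': array([ 1.14218567e+00,  1.16487107e-01,  1.44220166e+00,  4.97164426e-05,
        1.58400557e+00, -3.78012009e-02]), 'qd': array([-0.00024179, -0.00078322,  0.0009643 , -0.0006578 , -0.00089995,
        0.00015859]), 'joint_torque': array([ 1.26331586e-03, -7.33673644e+01, -6.33789396e+01,  5.28539158e-05,
        5.32660430e-03, -6.83257781e-05]), 'tcp_pos': array([0.25707064, 0.62397864, 0.2556009 ]), 'tcp_rot': array([-6.09922987e-01, -3.08150809e+00,  1.66545837e-03]), 'force': array([0.41573304, 0.25288795, 0.4887749 ]), 'torque': array([-0.0137424 , -0.00241914, -0.0367098 ]), 'finger_force': 0.0, 'opening': 0.08525823032322585} 0.025
```

View pics/top0.png

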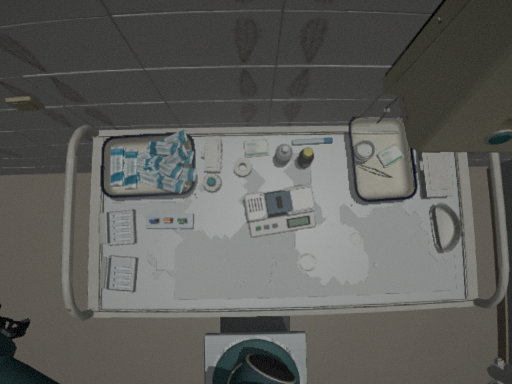

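View pics/side0.png

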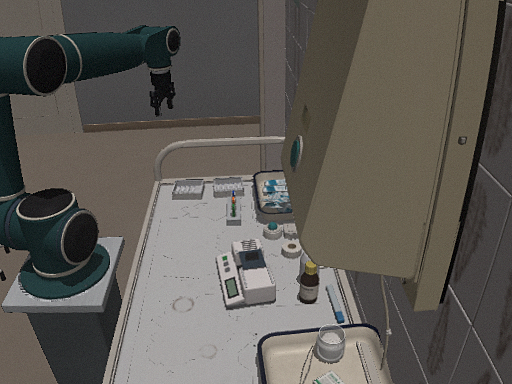

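The top view shows the photometer at about (280,212), with the cover at (278,202), and the stand at (170,220), with cells at about (153,168,183). The side view shows the stand at (234,212) and the photometer at (248,272). I'll enlarge both.

```bash
python3 - <<'E'
import cv2,numpy as np
t=cv2.imread("pics/top0.png");s=cv2.imread("pics/side0.png")
a=cv2.resize(t[180:245,238:323],None,fx=6,fy=6,interpolation=cv2.INTER_CUBIC)  #510x390
b=cv2.resize(t[207:235,140:200],None,fx=6,fy=6,interpolation=cv2.INTER_CUBIC) #360x168
im=np.zeros((570,520,3),np.uint8);im[:390,:510]=a;im[395:563,:360]=b
cv2.imwrite("pics/ctop.png",im)
a=cv2.resize(s[235:310,210:280],None,fx=6,fy=6,interpolation=cv2.INTER_CUBIC)#420x450
b=cv2.resize(s[185:230,215:255],None,fx=8,fy=8,interpolation=cv2.INTER_CUBIC)#320x360
im=np.zeros((460,760,3),np.uint8);im[:450,:420]=a;im[:360,430:750]=b
cv2.imwrite("pics/cside.png",im)
E
```

```text
(no output)
```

View pics/ctop.png

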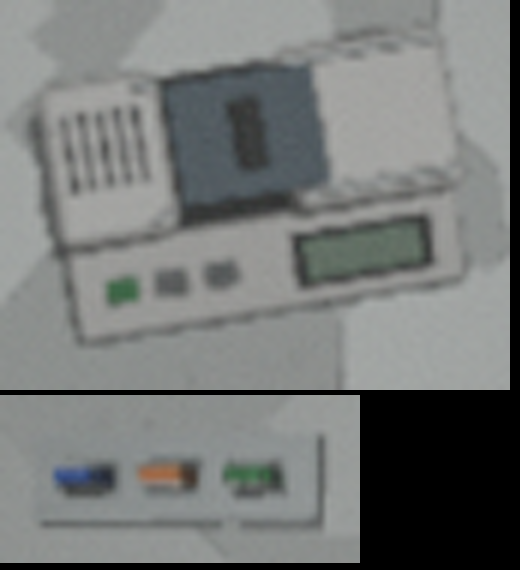

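View pics/cside.png

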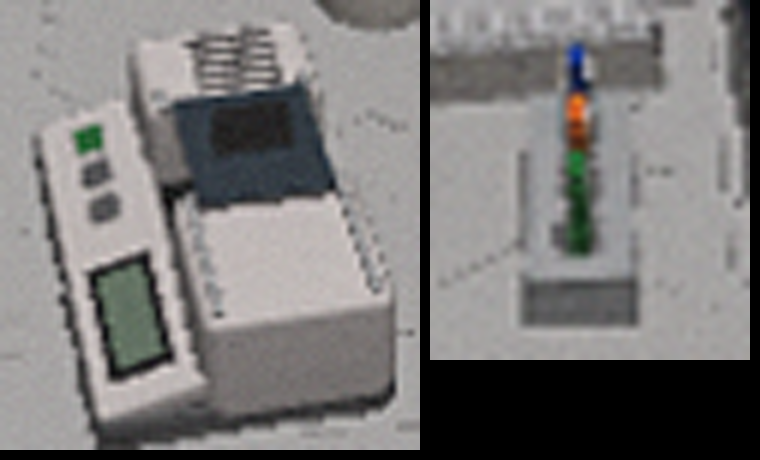

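The crops show the photometer with its lamp head (vents) on the left, the detector on the right and the keys toward the robot, turned slightly. The cover rib is at crop (247,133). In the stand the order is blue, amber, green from left to right, so amber is in the middle pocket with its cap at crop (162,477). Next I'll fit poses using both views.

```bash
cat > h.py <<'E'
import numpy as np,cv2
from scipy.optimize import least_squares
from scipy.spatial.transform import Rotation as R
from bench import ctrl,optics
C={n:optics.get_calibration(n) for n in("side","top")}
def proj(n,P):
    c=C[n];d=np.array([c["k1"],0,0,0,0])
    return cv2.projectPoints(np.array(P,float).reshape(-1,3),c["rvec"],c["tvec"],c["intrinsics"],d)[0][:,0]
def w(p,L):
    L=np.array(L,float)/1000;c,s=np.cos(p[2]),np.sin(p[2])
    return np.c_[p[0]+c*L[:,0]-s*L[:,1],p[1]+s*L[:,0]+c*L[:,1],L[:,2]]
def full(uv,o,k): return (np.array(uv,float)+.5)/k-.5+o
def fit(obs,x0,names=("side","top")):
    def f(p): return np.concatenate([(proj(n,w(p,L))-uv).ravel() for n,L,uv in obs if n in names])
    r=least_squares(f,x0,loss="soft_l1");return r.x,f(r.x).reshape(-1,2)
E
cat > m.py <<'E'
from h import *
T=[((42,92,66),(45,92)),((-42,92,66),(60,246)),((42,-118,66),(438,34)),((-42,-118,66),(460,182)),((-42,-30,66),(297,210)),
((31,38,74),(163,85)),((31,-38,74),(308,66)),((-31,-38,74),(328,185)),((-31,38,74),(180,220)),((0,0,87),(247,133))]
S=[((-42,-118,66),(213,327)),((42,-118,66),(392,293)),((42,-118,0),(392,398)),((-42,92,66),(133,45)),((42,92,66),(295,25)),
((-31,38,74),(175,103)),((31,38,74),(300,85)),((31,-38,74),(335,190)),((-31,-38,74),(200,208)),((0,0,87),(252,128))]
ph=[("top",[a for a,_ in T],full([b for _,b in T],(238,180),6)),("side",[a for a,_ in S],full([b for _,b in S],(210,235),6))]
T=[((23,75,24),(35,435)),((23,-75,24),(318,434)),((-23,75,24),(40,522)),((-23,-75,24),(320,522)),((0,0,58),(164,474)),((0,44,58),(80,474)),((0,-44,58),(249,474))]
S=[((-23,-75,24),(92,277)),((23,-75,24),(207,277)),((-23,-75,0),(92,325)),((23,-75,0),(207,325)),((0,0,58),(147,107)),((0,-44,58),(148,163)),((0,44,58),(147,57))]
st=[("top",[a for a,_ in T],full([b for _,b in T],(140,207),6)),("side",[a for a,_ in S],full([b for _,b in S],(215,185),8))]
for nm,ob,x0 in(("phot",ph,(.55,0,.1)),("stand",st,(.5,.35,0))):
    for names in(("side","top"),("top",),("side",)):
        x,r=fit(ob,x0,names);print(nm,names,x.round(4),"res\n" if len(names)==2 else "",r.round(1).tolist() if len(names)==2 else "")
E
python3 m.py
```

```text
phot ('side', 'top') [ 0.5558 -0.0763  0.1368] res
 [[0.3, -1.4], [2.1, 0.4], [2.8, -2.2], [4.0, 0.2], [2.6, 0.1], [-1.1, 0.3], [-0.4, -0.4], [-0.3, 0.1], [-0.7, -1.8], [-0.7, 0.1], [-2.0, 1.3], [1.3, 2.1], [1.2, 3.8], [-1.0, -0.5], [0.9, -0.9], [-1.3, -1.7], [-0.0, -1.7], [-0.2, -2.3], [-0.9, -2.0], [-0.7, -2.9]]
phot ('top',) [ 0.5551 -0.075   0.1323]  
phot ('side',) [ 0.5565 -0.0801  0.1409]  
stand ('side', 'top') [0.356  0.2627 0.6237] res
 [[-0.4, -0.7], [-8.7, -29.3], [7.2, -3.0], [-0.4, -32.0], [-1.0, -14.5], [1.3, -5.8], [-3.3, -23.3], [-32.4, 2.1], [-34.9, -3.0], [-31.7, 2.2], [-34.3, -2.9], [-46.3, 2.8], [-39.4, 1.1], [-53.1, 4.0]]
stand ('top',) [0.3088 0.2605 0.0007]  
stand ('side',) [ 0.5105  0.2655 -0.0258]
```

```bash
sed -i 's/full(\[b for _,b in T\],(140,207),6)/full([(b[0],b[1]-395) for _,b in T],(140,207),6)/' m.py; python3 m.py | grep -A1 stand; cat >> m.py <<'E'
print("with cover offset")
def f(p,names):
    o=[]
    for n,L,uv in ph:
        if n not in names: continue
        L=np.array(L,float); L[L[:,2]>70,1]+=p[3]*1000
        o.append((proj(n,w(p,L))-uv).ravel())
    return np.concatenate(o)
for names in(("side","top"),("top",),("side",)):
    r=least_squares(f,(.55,-.07,.13,0),args=(names,),loss="soft_l1");print(r.x.round(4),r.fun.reshape(-1,2).round(1).tolist())
E
python3 m.py | grep -A3 offset
```

```text
stand ('side', 'top') [ 0.5098  0.2622 -0.0129] res
 [[0.3, -0.2], [0.4, -0.1], [-0.9, -0.0], [-0.2, -0.1], [-0.5, 0.0], [-0.8, 0.1], [-0.3, 0.0], [0.0, 0.7], [-0.1, 0.1], [0.4, 0.9], [0.2, 0.3], [-0.2, 0.8], [-0.3, 0.7], [-0.2, 0.4]]
stand ('top',) [ 0.5097  0.2613 -0.0089]  
stand ('side',) [ 0.5105  0.2655 -0.0258]  
with cover offset
[ 0.5549 -0.0694  0.1393 -0.0108] [[-2.0, -0.9], [-0.2, 0.9], [0.5, -1.9], [1.7, 0.5], [0.3, 0.5], [0.2, 0.2], [0.8, -0.6], [1.0, -0.2], [0.6, -2.0], [0.6, -0.1], [-2.4, -0.6], [0.8, 0.2], [0.7, 1.9], [-1.4, -1.8], [0.4, -2.3], [-1.1, -0.8], [0.2, -0.8], [0.2, -1.4], [-0.6, -1.1], [-0.4, -2.0]]
[ 0.5543 -0.0689  0.1369 -0.0093] [[-2.1, -0.8], [-0.4, 1.0], [0.4, -1.6], [1.6, 0.8], [0.1, 0.7], [-0.5, 0.4], [0.2, -0.3], [0.3, 0.1], [-0.1, -1.7], [-0.1, 0.2]]
[ 0.555  -0.0708  0.1426 -0.0147] [[-2.1, -0.2], [1.0, 0.5], [0.9, 2.2], [-1.5, -1.5], [0.3, -2.0], [-0.9, 0.3], [0.5, 0.3], [0.6, -0.2], [-0.3, 0.2], [-0.1, -0.8]]
```

```bash
cat >> h.py <<'E'
def go(pos,ang):
    "total shift (tool axes AFTER roll, in 40mm units) and roll (5deg units) to put TCP at pos with tool y along world angle ang (mod pi)"
    o=ctrl.get_obs();M=R.from_rotvec(o["tcp_rot"]).as_matrix()
    a=np.arctan2(M[1,1],M[0,1]);d=(ang-a+np.pi/2)%np.pi-np.pi/2
    roll=-d  # tool z is down
    M2=M@R.from_rotvec([0,0,roll]).as_matrix()
    dl=np.array(pos)-o["tcp_pos"]
    print("tooly now",np.degrees(a).round(2),"tilt",M[:,2].round(4),"q6",o["qpos"][5].round(2),"t",o["t"])
    print("tcp",o["tcp_pos"].round(4),"roll units",(np.degrees(roll)/5).round(3),"| shift before roll",(M.T@dl/.04).round(3),"| after",(M2.T@dl/.04).round(3))
E
python3 - <<'E'
from h import *
th=.139; y=np.array([-np.sin(th),np.cos(th)]); p=np.array([.5564,-.0801])+y*.034
print(p); go([*p,.2],th)
E
```

```text
[ 0.5516892  -0.04642793]
tooly now 67.61 tilt [-5.e-04 -1.e-03 -1.e+00] q6 -0.04 t 0.1
tcp [0.2571 0.624  0.2556] roll units 11.929 | shift before roll [-13.195 -12.689   1.403] | after [-17.618   4.973   1.403]
```

Emit:
apply_moves:
  plan:
    - {"travel": [-0.9,-0.9,0],"roll": 0}
    - {"travel": [-1,-1,0],"roll": 0}
    - {"travel": [-1,-1,0],"roll": 0}
    - {"travel": [-1,-1,0],"roll": 0}
    - {"travel": [-1,-1,0],"roll": 0}
  hand: 0

```text
t: 0.72
tcp_pos: [0.364, 0.3665, 0.2561]
tcp_rot: [-0.609, -3.082, 0.0]
force: [1.6, 0.6, 0.8]
opening: 0.0006
finger_force: 0.0
```

Emit:
apply_moves:
  plan:
    - {"travel": [-1,-1,0],"roll": 0}
    - {"travel": [-1,-1,0],"roll": 0}
    - {"travel": [-1,-1,0],"roll": 0}
    - {"travel": [-1,-1,0],"roll": 0}
    - {"travel": [-1,-1,0],"roll": 0}

```text
t: 1.35
tcp_pos: [0.4727, 0.1053, 0.2563]
tcp_rot: [0.61, 3.082, 0.0]
force: [0.4, 1.1, -0.3]
opening: 0.0004
finger_force: 0.0
```

Emit:
apply_moves:
  plan:
    - {"travel": [0,0,0],"roll": 1}
    - {"travel": [0,0,0],"roll": 1}
    - {"travel": [0,0,0],"roll": 1}
    - {"travel": [0,0,0],"roll": 1}
    - {"travel": [0,0,0],"roll": 1}

```text
t: 1.98
tcp_pos: [0.4723, 0.1071, 0.256]
tcp_rot: [-1.267, -2.874, 0.0]
force: [0.1, -0.0, -0.4]
opening: 0.0001
finger_force: 0.0
```

Emit:
apply_moves:
  plan:
    - {"travel": [0,0,0],"roll": 1}
    - {"travel": [0,0,0],"roll": 1}
    - {"travel": [0,0,0],"roll": 1}
    - {"travel": [0,0,0],"roll": 1}
    - {"travel": [0,0,0],"roll": 1}

```text
t: 2.6
tcp_pos: [0.4723, 0.1071, 0.256]
tcp_rot: [-1.859, -2.532, 0.0]
force: [0.3, 0.8, -0.1]
opening: -0.0001
finger_force: 0.0
```

```bash
python3 - <<'E'
from h import *
go([.5517,-.0464,.2],.139)
E
```

```text
tooly now 17.45 tilt [-5.e-04 -1.e-04 -1.e+00] q6 -0.13 t 2.6
tcp [0.4723 0.1071 0.256 ] roll units 1.896 | shift before roll [-4.257  0.744  1.4  ] | after [-4.076  1.435  1.4  ]
```

Emit:
apply_moves:
  plan:
    - {"travel": [0,0,0],"roll": 0.95}
    - {"travel": [0,0,0],"roll": 0.946}
    - {"travel": [-1,0.4,0.4],"roll": 0}
    - {"travel": [-1,0.4,0.5],"roll": 0}
    - {"travel": [-1,0.4,0.5],"roll": 0}

```text
t: 3.22
tcp_pos: [0.5373, -0.0061, 0.1995]
tcp_rot: [-2.058, -2.373, -0.0]
force: [0.5, 0.2, -0.2]
opening: 0.0001
finger_force: 0.0
```

Emit:
apply_moves:
  plan:
    - {"travel": [-1,0.2,0.5],"roll": 0}
    - {"travel": [-0.08,0.03,0.5],"roll": 0}
    - {"travel": [0,0,0.5],"roll": 0}
    - {"travel": [0,0,0.3],"roll": 0}
    - {"travel": [0,0,0],"roll": 0}

```text
t: 3.85
tcp_pos: [0.5517, -0.0456, 0.1276]
tcp_rot: [-2.057, -2.374, 0.001]
force: [-0.5, 0.5, 0.2]
opening: 0.0001
finger_force: 0.0
```

```bash
python3 - <<'E'
from h import *
go([.5517,-.0464,.104],.139)
o=ctrl.get_obs();M=R.from_rotvec(o["tcp_rot"]).as_matrix();tip=o["tcp_pos"]+M@[0,0,.025]
t=optics.read_camera("top");s=optics.read_camera("side")
print("tip proj top/side",proj("top",tip),proj("side",tip),(proj("top",tip)-(238,180))*6,(proj("side",tip)-(210,220))*6)
im=np.zeros((560,800,3),np.uint8)
im[:390,:360]=cv2.resize(t[180:245,258:318],None,fx=6,fy=6,interpolation=3)
im[:540,370:790]=cv2.resize(s[220:310,210:280],None,fx=6,fy=6,interpolation=3)
cv2.imwrite("pics/c2.png",im)
E
```

```text
tooly now 8.19 tilt [-1.1e-03  2.0e-04 -1.0e+00] q6 -0.27 t 3.85
tcp [ 0.5517 -0.0456  0.1276] roll units 0.045 | shift before roll [-0.021 -0.003  0.59 ] | after [-0.021 -0.003  0.59 ]
tip proj top/side [[267.95893481 202.8787367 ]] [[248.69228775 241.61371697]] [[179.75360885 137.2724202 ]] [[232.15372652 129.68230181]]
```

View pics/c2.png

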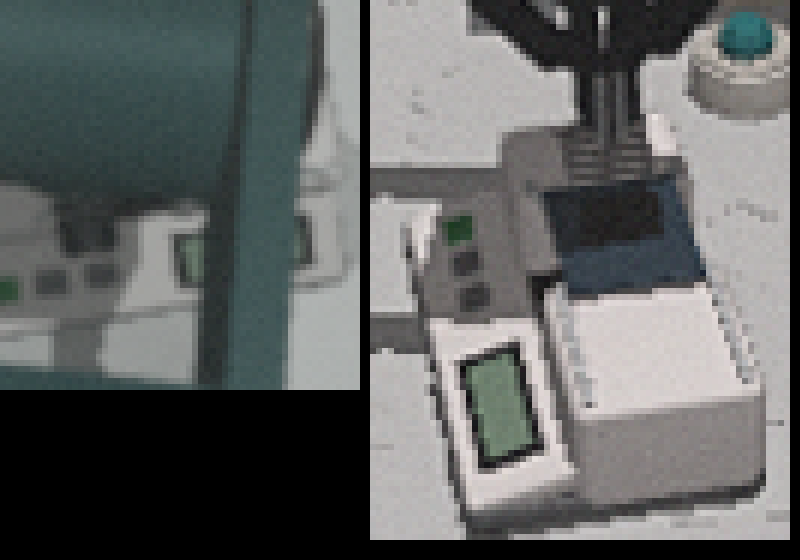

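The side view shows the shut fingertips at crop (608,125) against a predicted (602,130). They are behind the rib, on the lamp side. I'll lower and push.

Emit:
apply_moves:
  plan:
    - {"travel": [0,0,0.3],"roll": 0}
    - {"travel": [0,0,0.29],"roll": 0}
    - {"travel": [-0.2,0,0],"roll": 0}
    - {"travel": [-0.2,0,0],"roll": 0}
    - {"travel": [-0.2,0,0],"roll": 0}

```text
t: 4.58
tcp_pos: [0.5557, -0.0708, 0.105]
tcp_rot: [2.059, 2.373, 0.0]
force: [-0.2, 1.8, -1.2]
opening: -0.0002
finger_force: 0.7
```

Emit:
apply_moves:
  plan:
    - {"travel": [-0.25,0,0],"roll": 0}
    - {"travel": [-0.25,0,0],"roll": 0}
    - {"travel": [-0.25,0,0],"roll": 0}
    - {"travel": [-0.25,0,0],"roll": 0}
    - {"travel": [-0.25,0,0],"roll": 0}

```text
t: 5.2
tcp_pos: [0.5627, -0.1203, 0.1048]
tcp_rot: [2.058, 2.373, 0.0]
force: [-0.6, 0.8, 1.2]
opening: 0.0
finger_force: 0.7
```

Emit:
apply_moves:
  plan:
    - {"travel": [-0.15,0,0],"roll": 0}
    - {"travel": [-0.1,0,0],"roll": 0}
    - {"travel": [0,0,0],"roll": 0}
    - {"travel": [0,0,0],"roll": 0}
    - {"travel": [0,0,0],"roll": 0}

```text
t: 5.82
tcp_pos: [0.5635, -0.1257, 0.1046]
tcp_rot: [-2.052, -2.37, -0.007]
force: [-7.8, 37.7, 10.2]
opening: 0.0001
finger_force: 19.3
```

The force of 38 N at the stop means the cover reached it. I'll back off, rise and go to the stand.

Emit:
apply_moves:
  plan:
    - {"travel": [0.3,0,0],"roll": 0}
    - {"travel": [0.1,0,-0.5],"roll": 0}
    - {"travel": [0,0,-1],"roll": 0}
    - {"travel": [0,0,-1],"roll": 0}
    - {"travel": [0.5,0,0],"roll": 0}

```text
t: 6.45
tcp_pos: [0.56, -0.0948, 0.2096]
tcp_rot: [2.056, 2.367, 0.004]
force: [0.4, 0.4, -0.9]
opening: -0.0004
finger_force: 0.0
```

Emit:
apply_moves:
  plan:
    - {"travel": [1,0,0],"roll": 0}
    - {"travel": [1,0,0],"roll": 0}
    - {"travel": [1,0,0],"roll": 0}
    - {"travel": [1,0,0],"roll": 0}
    - {"travel": [1,0,0],"roll": 0}
  hand: 0.9

```text
t: 7.08
tcp_pos: [0.5301, 0.1054, 0.2051]
tcp_rot: [2.058, 2.373, -0.0]
force: [0.5, -0.7, 0.0]
opening: 0.0769
finger_force: 0.0
```

```bash
python3 - <<'E'
from h import *
go([.5098,.2622,.17],-.013)
E
```

```text
tooly now 8.12 tilt [ 3.e-04 -3.e-04 -1.e+00] q6 0.01 t 7.075
tcp [0.5301 0.1054 0.2051] roll units 1.774 | shift before roll [3.952 0.051 0.876] | after [ 3.913 -0.558  0.876]
```

Emit:
apply_moves:
  plan:
    - {"travel": [0,0,0],"roll": 0.9}
    - {"travel": [0,0,0],"roll": 0.87}
    - {"travel": [1,0,0],"roll": 0}
    - {"travel": [1,-0.2,0],"roll": 0}
    - {"travel": [1,-0.36,0.2],"roll": 0}

```text
t: 7.7
tcp_pos: [0.5095, 0.2256, 0.1974]
tcp_rot: [2.235, 2.206, 0.001]
force: [-0.1, -0.0, 0.2]
opening: 0.0767
finger_force: 0.0
```

Emit:
apply_moves:
  plan:
    - {"travel": [0.6,0,0.3],"roll": 0}
    - {"travel": [0.3,0,0.3],"roll": 0}
    - {"travel": [0,0,0],"roll": 0}
    - {"travel": [0,0,0],"roll": 0}
    - {"travel": [0,0,0],"roll": 0}

```text
t: 8.32
tcp_pos: [0.5106, 0.2597, 0.1733]
tcp_rot: [2.236, 2.206, 0.001]
force: [0.2, 0.4, -0.4]
opening: 0.0772
finger_force: 0.0
```

```bash
python3 - <<'E'
from h import *
go([.5098,.2622,.056],-.013)
o=ctrl.get_obs()
t=optics.read_camera("top");s=optics.read_camera("side")
tip=o["tcp_pos"]-[0,0,.014]
print("tip side crop",(proj("side",tip)-(215,180))*8+(390,0))
im=np.zeros((560,800,3),np.uint8)
im[:396,:396]=cv2.resize(t[182:248,245:311],None,fx=6,fy=6,interpolation=3)
im[:400,400:720]=cv2.resize(s[180:230,215:255],None,fx=8,fy=8,interpolation=3)
cv2.imwrite("pics/c3.png",im); cv2.imwrite("pics/side3.png",s);cv2.imwrite("pics/top3.png",t)
E
```

```text
tooly now -0.77 tilt [ 8.e-04  2.e-04 -1.e+00] q6 0.44 t 8.325
tcp [0.5106 0.2597 0.1733] roll units -0.006 | shift before roll [ 0.061 -0.022  2.933] | after [ 0.061 -0.022  2.933]
tip side crop [[522.00706185 -64.46411433]]
```

View pics/c3.png

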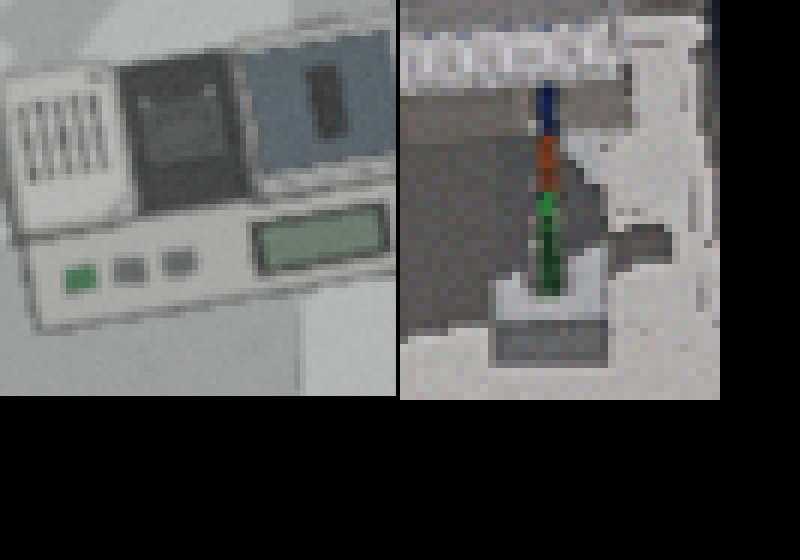

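The top view shows the bay open, with its corners at crop (118,67), (238,55), (252,197) and (138,215), and the lift block centred near (181,128). The cover now lies on the detector head. I'll refine the photometer pose from these.

```bash
python3 - <<'E'
from h import *
B=[((42,30,66),(118,67)),((42,-30,66),(240,55)),((-42,-30,66),(253,197)),((-42,30,66),(138,215))]
Lf=[((15,20,47),(137,100)),((15,-20,47),(213,89)),((-15,-20,47),(222,154)),((-15,20,47),(148,166))]
for nm,T in(("bay",B),("lift",Lf),("both",B+Lf)):
    ob=[("top",[a for a,_ in T],full([b for _,b in T],(245,182),6))]
    x,r=fit(ob,(.555,-.07,.14));print(nm,x.round(4),r.round(1).tolist())
p=[(0,44,61),(0,0,61),(0,-44,61)]
print((proj("side",w([.5098,.2622,-.013],p))-(215,180))*8+(400,0))
E
```

```text
bay [ 0.5521 -0.0707  0.0833] [[0.2, -1.7], [-0.5, -1.6], [0.4, 2.2], [-0.2, 1.2]]
lift [ 0.5571 -0.0683  0.133 ] [[-0.0, 0.7], [0.1, 0.6], [0.2, -0.6], [-0.3, -0.7]]
both [ 0.5557 -0.0695  0.1024] [[-0.5, -2.6], [-1.2, -3.0], [0.2, 0.8], [-0.4, 0.2], [0.5, 0.9], [0.7, 1.2], [0.5, 0.0], [-0.1, -0.4]]
[[541.90068508  90.8376709 ]
 [541.65209348 143.30508898]
 [541.40629656 198.44563803]]
```

Emit:
apply_moves:
  plan:
    - {"travel": [0.06,-0.02,0.7],"roll": 0}
    - {"travel": [0,0,0.7],"roll": 0}
    - {"travel": [0,0,0.6],"roll": 0}
    - {"travel": [0,0,0.5],"roll": 0}
    - {"travel": [0,0,0.43],"roll": 0}

```text
t: 9.05
tcp_pos: [0.5096, 0.2627, 0.0548]
tcp_rot: [2.236, 2.207, 0.0]
force: [-0.6, -0.3, 0.1]
opening: 0.077
finger_force: 0.0
```

Emit:
apply_moves:
  plan:
    - {"travel": [0,0,0],"roll": 0}
    - {"travel": [0,0,0],"roll": 0}
    - {"travel": [0,0,0],"roll": 0}
    - {"travel": [0,0,0],"roll": 0}
    - {"travel": [0,0,0],"roll": 0}
  hand: 0

```text
t: 9.68
tcp_pos: [0.5098, 0.263, 0.0563]
tcp_rot: [2.235, 2.207, 0.002]
force: [-0.9, -1.2, 5.9]
opening: 0.0116
finger_force: 58.9
```

Emit:
apply_moves:
  plan:
    - {"travel": [0,0,-0.3],"roll": 0}
    - {"travel": [0,0,-0.4],"roll": 0}
    - {"travel": [0,0,-0.5],"roll": 0}
    - {"travel": [0,0,-0.8],"roll": 0}
    - {"travel": [0,0,-0.8],"roll": 0}

```text
t: 10.3
tcp_pos: [0.5094, 0.2628, 0.1699]
tcp_rot: [2.235, 2.207, 0.001]
force: [-0.6, -1.2, -0.1]
opening: 0.011
finger_force: 58.5
```

Emit:
apply_moves:
  plan:
    - {"travel": [-0.5,0,-0.5],"roll": -0.4}
    - {"travel": [-0.8,0,-0.3],"roll": -0.4}
    - {"travel": [-0.8,0,0],"roll": -0.4}
    - {"travel": [-0.8,0,0],"roll": -0.4}
    - {"travel": [-0.8,0,0],"roll": -0.1}

```text
t: 10.92
tcp_pos: [0.5187, 0.1143, 0.2011]
tcp_rot: [2.064, 2.367, 0.002]
force: [0.8, 0.3, -0.7]
opening: 0.0112
finger_force: 58.4
```

```bash
python3 - <<'E'
from h import *
go([.556,-.070,.14],.136);o=ctrl.get_obs();print(o["opening"],o["finger_force"],o["force"])
s=optics.read_camera("side");t=optics.read_camera("top")
tip=o["tcp_pos"]+[0,0,-.025];pt=proj("side",tip)[0];print(pt)
a=(pt-(30,45)).astype(int)
im=cv2.resize(s[a[1]:a[1]+75,a[0]:a[0]+60],None,fx=8,fy=8,interpolation=3);print("tip crop",(pt-a)*8)
c=o["tcp_pos"]-[0,0,.046]
for dz in(0,.045,.051): print((proj("side",c+[0,0,dz])-a)*8)
cv2.imwrite("pics/c4.png",im)
E
```

```text
tooly now 7.83 tilt [ 1.4e-03  2.0e-04 -1.0e+00] q6 0.03 t 10.925
tcp [0.5187 0.1143 0.2011] roll units 0.007 | shift before roll [-4.691  0.294  1.527] | after [-4.691  0.297  1.527]
0.011238319291920451 58.40547323226929 [ 0.81034799  0.31220416 -0.69341595]
[234.40663822 189.53823234]
tip crop [243.25310576 364.30585868]
[[245.87239204 413.98598048]]
[[240.22399192 306.57235402]]
[[239.46080451 291.97838252]]
```

View pics/c4.png

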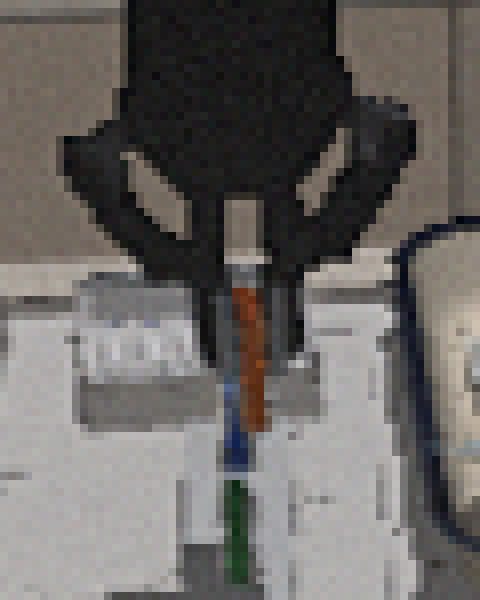

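The side view shows the amber cell held upright between the pads, with its bottom at about crop (257,430). The image sits roughly 1 px right of the projection, which is camera bias. I'll carry it over the bay.

Emit:
apply_moves:
  plan:
    - {"travel": [-0.9,0,0],"roll": 0}
    - {"travel": [-1,0,0],"roll": 0}
    - {"travel": [-1,0,0],"roll": 0}
    - {"travel": [-1,0.1,0.2],"roll": 0}
    - {"travel": [-0.79,0.17,0.3],"roll": 0}

```text
t: 11.65
tcp_pos: [0.5553, -0.0702, 0.1809]
tcp_rot: [2.065, 2.365, 0.002]
force: [-0.1, -0.1, -1.1]
opening: 0.0115
finger_force: 58.4
```

Emit:
apply_moves:
  plan:
    - {"travel": [0,0,0.5],"roll": 0}
    - {"travel": [0,0,0.5],"roll": 0}
    - {"travel": [0,0,0],"roll": 0}
    - {"travel": [0,0,0],"roll": 0}
    - {"travel": [0,0,0],"roll": 0}

```text
t: 12.28
tcp_pos: [0.5551, -0.0688, 0.1404]
tcp_rot: [2.064, 2.367, 0.001]
force: [-0.3, -0.5, 0.6]
opening: 0.0113
finger_force: 58.5
```

```bash
python3 - <<'E'
from h import *
go([.555,-.070,.1],.136);o=ctrl.get_obs();print(o["opening"],o["finger_force"],o["force"])
s=optics.read_camera("side")
c=o["tcp_pos"]-[0,0,.046]
for dz in(0,.045): print((proj("side",c+[0,0,dz])-(215,215))*8)
print("lift top pts",((proj("side",w([.555,-.07,.136],[(-15,20,47),(15,20,47),(15,-20,47),(-15,-20,47),(-42,30,66),(42,30,66),(-42,-30,66),(42,-30,66)]))-(215,215))*8).round(0).tolist())
cv2.imwrite("pics/c5.png",cv2.resize(s[215:285,215:275],None,fx=8,fy=8,interpolation=3))
E
```

```text
tooly now 7.81 tilt [ 1.2e-03 -2.0e-04 -1.0e+00] q6 -0.31 t 12.275
tcp [ 0.5551 -0.0688  0.1404] roll units 0.003 | shift before roll [-0.028 -0.008  1.011] | after [-0.028 -0.008  1.011]
0.01125122073034037 58.47116768360138 [-0.3170914  -0.46594619  0.5686889 ]
[[283.41564157 273.07213989]]
[[279.46546615 163.0814913 ]]
lift top pts [[234.0, 357.0], [319.0, 345.0], [342.0, 417.0], [254.0, 429.0], [150.0, 306.0], [389.0, 274.0], [177.0, 414.0], [426.0, 380.0]]
```

View pics/c5.png

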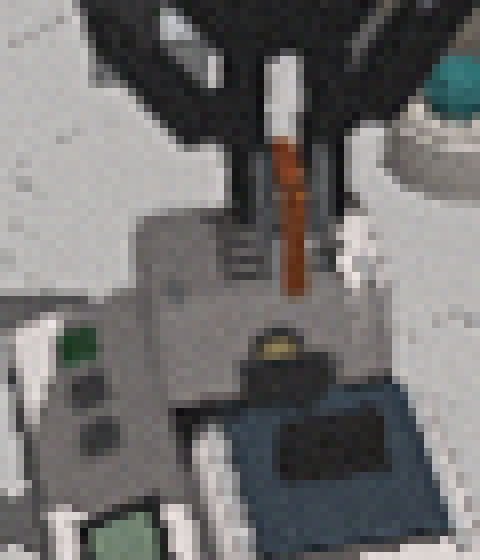

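The side view shows the cell bottom at (294,295), the lens at (280,347) and the lift block at (243–335, 375). All three carry the same bias of about +5 px against the projection, so the cell is aligned in x. I'll descend.

Emit:
apply_moves:
  plan:
    - {"travel": [-0.03,0,0.5],"roll": 0}
    - {"travel": [0,0,0.4],"roll": 0}
    - {"travel": [0,0,0.2],"roll": 0}
    - {"travel": [0,0,0],"roll": 0}
    - {"travel": [0,0,0],"roll": 0}

```text
t: 12.95
tcp_pos: [0.5552, -0.0704, 0.0959]
tcp_rot: [2.065, 2.367, 0.0]
force: [-0.3, 0.1, 0.4]
opening: 0.0108
finger_force: 58.5
```

Emit:
apply_moves:
  plan:
    - {"travel": [0,0,0.05],"roll": 0}
    - {"travel": [0,0,0.05],"roll": 0}
    - {"travel": [0,0,0],"roll": 0}
    - {"travel": [0,0,0],"roll": 0}
    - {"travel": [0,0,0],"roll": 0}

```text
t: 13.58
tcp_pos: [0.555, -0.0703, 0.0916]
tcp_rot: [2.065, 2.367, 0.0]
force: [-0.1, -0.3, 0.4]
opening: 0.0113
finger_force: 58.5
```

Emit:
apply_moves:
  plan:
    - {"travel": [0,0,0.05],"roll": 0}
    - {"travel": [0,0,0.05],"roll": 0}
    - {"travel": [0,0,0],"roll": 0}
    - {"travel": [0,0,0],"roll": 0}
    - {"travel": [0,0,0],"roll": 0}

```text
t: 14.2
tcp_pos: [0.555, -0.0703, 0.0875]
tcp_rot: [-2.066, -2.367, -0.0]
force: [0.7, 0.0, -0.8]
opening: 0.0113
finger_force: 58.5
```

It is in the pocket: no force below rim height. Next I'll press down gently.

Emit:
apply_moves:
  plan:
    - {"travel": [0,0,0.05],"roll": 0}
    - {"travel": [0,0,0.05],"roll": 0}
    - {"travel": [0,0,0.05],"roll": 0}
    - {"travel": [0,0,0],"roll": 0}
    - {"travel": [0,0,0],"roll": 0}

```text
t: 14.82
tcp_pos: [0.5551, -0.0704, 0.0816]
tcp_rot: [2.066, 2.367, 0.0]
force: [0.6, -0.2, 2.6]
opening: 0.0115
finger_force: 58.7
```

Emit:
apply_moves:
  plan:
    - {"travel": [0,0,0.05],"roll": 0}
    - {"travel": [0,0,0.05],"roll": 0}
    - {"travel": [0,0,0.05],"roll": 0}
    - {"travel": [0,0,0],"roll": 0}
    - {"travel": [0,0,0],"roll": 0}

```text
t: 15.45
tcp_pos: [0.555, -0.0704, 0.0756]
tcp_rot: [2.066, 2.367, 0.0]
force: [1.6, 0.3, 2.7]
opening: 0.0109
finger_force: 58.9
```

Emit:
apply_moves:
  plan:
    - {"travel": [0,0,0.04],"roll": 0}
    - {"travel": [0,0,0.03],"roll": 0}
    - {"travel": [0,0,0],"roll": 0}
    - {"travel": [0,0,0],"roll": 0}
    - {"travel": [0,0,0],"roll": 0}

```text
t: 16.08
tcp_pos: [0.5553, -0.0704, 0.0741]
tcp_rot: [2.065, 2.367, 0.001]
force: [-5.9, 1.0, 19.1]
opening: 0.0117
finger_force: 61.2
```

Emit:
apply_moves:
  plan:
    - {"travel": [0,0,-0.02],"roll": 0}
    - {"travel": [0,0,0],"roll": 0}
    - {"travel": [0,0,0],"roll": 0}
    - {"travel": [0,0,0],"roll": 0}
    - {"travel": [0,0,0],"roll": 0}

```text
t: 16.7
tcp_pos: [0.5551, -0.0704, 0.0742]
tcp_rot: [2.065, 2.367, 0.0]
force: [-1.8, -0.7, 11.2]
opening: 0.0114
finger_force: 59.9
```

```bash
python3 -c "
from bench import ctrl
print(ctrl.close_job())"
```

```text
the job is handed in; nothing more can be done
None
```

The job is handed in: the cover is open to its stop, and the amber cell is held by its frosted faces in the lift pocket, pressed down to the stop at about 11 N; no verdict was returned.

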